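Pull a pump cover down evenly with four wing nuts in cross order

ROBOT

A 6-joint arm with a two-finger parallel gripper is mounted at the origin on the work surface. World frame = base frame: x ahead of the robot, y to its left, z up, the work surface at z = 0. Lengths are in m, angles in rad, forces in N, time in s.
With the tool pointing down it reaches from about 0.375 to 0.975 m from the base axis. Payload 3.8 kg.
Tool frame: the origin (TCP) lies midway between the tips of the shut fingers; the grasp point (between the pads) lies 19 mm behind it; z points along the fingers, y is the line along which they close (so a half turn about z gives the same grasp; the last joint's range is limited). The gripper opens to 85 mm and grips with 20 to 120 N. Pads are 22 mm wide; open, the fingers measure 114 mm over their backs; the gripper's body (76 mm by 85 mm) begins 54 mm behind the grasp point. The pads swing forward as they close: fully open they stand 13 mm farther back than shut.
Start: joints at [-1.302, 0.264, 1.604, -0, 1.274, -0.037], TCP at [0.203, -0.644, 0.231] pointing down, gripper open.
Joint ranges: [-2.63, 2.63], [-0.94, 2.18], [0.31, 2.57], [-1.31, 4.45], [0, 2.66], [-2.55, 2.55]. Speed limits (rad/s): [2.57, 2.57, 3.14, 3.14, 3.14, 3.14].

INTERFACE

Orientations are given as a rotation vector (axis times angle).
In Python, from workcell import bot gives the robot as it stands.
- The arm moves only by the tool jog_arm, never from a script. Its argument "motion" is a list of rows, each a list of 5 numbers: the opening, from -1 (shut) to 1 (fully open), then the shift along the tool's x, y, z in mm, then the turn about the tool's z in degrees. In form: [[claw, x, y, z, twist], ...]. A call has 1 to 10 rows; each row shifts and turns the commanded pose from where the row before left it, along the tool's axes as they then stand; what a row does not reach is not made up. A row lasts 1/12 s, in which the tool goes at most 41.7 mm and 7.16 degrees, less where a joint would pass 70% of its speed; a pose out of reach is approached as far as the arm can. A call with a gripper value outside its range is refused whole. The fingers move at their own pace and stop on an object; "force" is the grip in N (left out, the last holds). Time passes only in rows, so rows that do not move let the fingers close. It gives the time, the measured TCP pose, the force, the opening and the grip force at its end, in the units of the state.
- bot.read_state(): the state, without advancing time (a new reading comes with each control period).
- bot.read_camera(name): name is "scene" or "top" or "wrist"; returns (picture, depth): 480x640x3 uint8, red, green, blue; 480x640 float32, m along the optical axis (not along the pixel's ray), 0 where there is no reading.
- bot.get_calibration(name): a dict with "vfov" (degrees; the focal length in pixels is half the picture's height over the tangent of half this angle, whatever the lens; pixels are square), "cx", "cy" (the principal point, pixels), "rvec" (rotation vector, rad) and "tvec" (3), from world to camera coordinates, as OpenCV has them; the wrist camera has in their place "tool_from_camera" (4x4, takes a point from camera to tool coordinates, whose origin is the TCP and whose axes are the flange's). Camera axes: x right, y down, z forward; pixel columns grow to the right and rows downward; lengths in m; the calibration is good to about 2 mm. The wrist camera is an equidistant fisheye: a pixel r from the principal point sees the ray r / f radians off the axis. A picture is of the moment at which its call begins: read the wrist's pose just before it. get_calibration takes no time and is no camera call.
- bot.finish_job(): hands the job in; it is judged then, once.
The state is a dict: "time": time; "q": joint angles; "joint_vel": joint speeds; "joint_torque": joint torques, N m; "tool_pos": TCP position; "tcp_rot": TCP orientation; "wrist_force": force on the tool from outside, world axes, zero at the start; "torque": the same for the moment, N m; "width": opening from 0.0 (shut) to 1.0 (fully open); "grip_force": force on a finger pad.
Only numpy, scipy, OpenCV 4.12 (cv2) and the standard library are available. Lean on these libraries where they do the work, as an engineer would, in place of code of your own. Each camera call takes 0.05 s, during which the arm holds its last target. There are 200 camera calls.

TASK

The pump's cover plate sits loose on its four wing nuts. Push each nut round clockwise (seen from above) about half a turn until it stops, one nut at a time and in cross order - any nut first, then the one diagonally opposite, then the other two - so that the plate goes down evenly onto its seat. Do not shift or knock over the jug, cans, jar, carton and tools round it.

Things in the scene. Friction and masses are not known exactly. Their poses are not given: they have to be found in the camera images.
- pump: Cast pump body bolted to the bench, dark steel, 200 x 200 mm in plan, 80 mm high; its seat for the cover is a raised 120 mm round face. Origin: centre of its underside, on the bench; z up. A copper riser pipe stands up from its +x side, axis 165 mm from the centre along +x, 250 mm high.
- cover: Grey cover plate, 200 x 200 x 12 mm, on the pump's four studs; a boss in its middle, 60 mm wide, brass top 32 mm wide, rises 42 mm above its underside. Origin: centre of the underside; z up. On stiff springs (40 N in all when seated), it starts 5 mm above its seat (underside 85 mm above the bench); each nut draws its own corner down to 80 mm, so uneven tightening tips it.
- riser_top (a point): Centre of the riser pipe's top end, 250 mm above the bench. The pipe is 32 mm thick with a 42 mm brass collar at the top; fixed.
- jug: Tall white plastic bottle, 90 mm wide, 240 mm high, standing. Origin: centre of its underside. Leave it alone.
- spray: Aluminium spray can, 62 mm wide, 190 mm high, standing. Origin: centre of its underside. Leave it alone.
- tin: Paint tin, 100 mm wide, 119 mm high, standing. Origin: centre of its underside. Leave it alone.
- jar: Glass jar with steel lid, 72 mm wide, 95 mm high, standing. Origin: centre of its underside. Leave it alone.
- carton: Cardboard carton, 90 x 70 x 80 mm high. Origin: centre of its underside. Leave it alone.
- spanner: Steel spanner, 190 mm long, lying flat on the bench to the left. Leave it alone.
- mallet: Hammer, 200 mm long, lying flat on the bench to the right. Leave it alone.
- nut_a (a joint): Angle (rad) of wing nut A on its stud: grows clockwise seen from above, starts between 0 and 0.35, hard stop (fully tight) at 3.3. Friction 0.1 N m; it stays where it is left. Round the plate the nuts are A, B, C, D: A is diagonally opposite C, B opposite D.
- nut_a_hub (a point): On the upright axis of wing nut A, at mid-height of its ears. Steel: hub 38 mm wide at the foot, 26 mm above; two opposite upright ears, 96 mm tip to tip, 11 mm thick, each a disc on edge 28 mm high, centred at this height 34 mm from the axis. Stands 130 mm above the bench, sinks 6 mm as the nut turns from 0 to 3.3; the plate's top face is 32 mm lower. The four axes form a 130 mm square.
- nut_a_ear (a point): Outer tip of one of the two alike ears of wing nut A, 48 mm from its axis, at the same height as the hub point; moves with the nut.
- nut_b (a joint): Angle (rad) of wing nut B on its stud: grows clockwise seen from above, starts between 0 and 0.35, hard stop (fully tight) at 3.3. Friction 0.1 N m; it stays where it is left. Round the plate the nuts are A, B, C, D: A is diagonally opposite C, B opposite D.
- nut_b_hub (a point): On the upright axis of wing nut B, at mid-height of its ears. Steel: hub 38 mm wide at the foot, 26 mm above; two opposite upright ears, 96 mm tip to tip, 11 mm thick, each a disc on edge 28 mm high, centred at this height 34 mm from the axis. Stands 130 mm above the bench, sinks 6 mm as the nut turns from 0 to 3.3; the plate's top face is 32 mm lower. The four axes form a 130 mm square.
- nut_b_ear (a point): Outer tip of one of the two alike ears of wing nut B, 48 mm from its axis, at the same height as the hub point; moves with the nut.
- nut_c (a joint): Angle (rad) of wing nut C on its stud: grows clockwise seen from above, starts between 0 and 0.35, hard stop (fully tight) at 3.3. Friction 0.1 N m; it stays where it is left. Round the plate the nuts are A, B, C, D: A is diagonally opposite C, B opposite D.
- nut_c_hub (a point): On the upright axis of wing nut C, at mid-height of its ears. Steel: hub 38 mm wide at the foot, 26 mm above; two opposite upright ears, 96 mm tip to tip, 11 mm thick, each a disc on edge 28 mm high, centred at this height 34 mm from the axis. Stands 130 mm above the bench, sinks 6 mm as the nut turns from 0 to 3.3; the plate's top face is 32 mm lower. The four axes form a 130 mm square.
- nut_c_ear (a point): Outer tip of one of the two alike ears of wing nut C, 48 mm from its axis, at the same height as the hub point; moves with the nut.
- nut_d (a joint): Angle (rad) of wing nut D on its stud: grows clockwise seen from above, starts between 0 and 0.35, hard stop (fully tight) at 3.3. Friction 0.1 N m; it stays where it is left. Round the plate the nuts are A, B, C, D: A is diagonally opposite C, B opposite D.
- nut_d_hub (a point): On the upright axis of wing nut D, at mid-height of its ears. Steel: hub 38 mm wide at the foot, 26 mm above; two opposite upright ears, 96 mm tip to tip, 11 mm thick, each a disc on edge 28 mm high, centred at this height 34 mm from the axis. Stands 130 mm above the bench, sinks 6 mm as the nut turns from 0 to 3.3; the plate's top face is 32 mm lower. The four axes form a 130 mm square.
- nut_d_ear (a point): Outer tip of one of the two alike ears of wing nut D, 48 mm from its axis, at the same height as the hub point; moves with the nut.

How it is judged:
By the outcome, as a careful person would: the job done as asked, in the order asked, and still so for the second after the job is handed in, with the robot touching nothing.
It also fails if it takes over 58 s, if anything falls off the work surface, if the arm or the gripper's body presses on something with over 40 N, if the wrist force passes 120 N, or if a joint passes its speed limit or range.

## Working session

There is one attempt and no reset: what is moved stays moved. The work goes in short steps, Python scripts to look and compute and a tool call to move; the robot and the scene stay as the last step left them, time stands still between calls to the robot, and variables do not carry over. Pictures are saved under pics/ and viewed, at most 10 in all, crops included, and the job is handed in when it is done.

Besides the shell and the picture viewer there is one more tool, called after "Request:" as name(argument=value, ...), one argument or row to a line, values as JSON. jog_arm: Moves the arm, as the interface text tells. Its arguments: {"type":"object","properties":{"motion":{"type":"array"},"force":{"type":"number"}},"required":["motion"]}

```bash
mkdir -p pics; ls; cat > h.py <<'E'
import numpy as np, cv2
from workcell import bot
def cal(n):
    c=bot.get_calibration(n); f=240/np.tan(np.radians(c['vfov'])/2)
    R=cv2.Rodrigues(np.array(c['rvec'],float))[0]; return f,c['cx'],c['cy'],R,np.array(c['tvec'],float).ravel()
def cloud(n,d):
    f,cx,cy,R,t=cal(n); v,u=np.mgrid[:480,:640]
    P=np.stack([(u-cx)/f*d,(v-cy)/f*d,d],-1); return (P-t)@R
def proj(n,p):
    f,cx,cy,R,t=cal(n); q=R@np.array(p)+t; return cx+f*q[0]/q[2],cy+f*q[1]/q[2]
E
python3 - <<'E'
from h import *
print(bot.read_state())
for n in('top','scene'):
    im,d=bot.read_camera(n); cv2.imwrite(f'pics/{n}0.png',im[:,:,::-1]); np.save(f'{n}0.npy',d); print(n,cal(n))
E
```

```text
pics
{'time': 0.0, 'q': array([-1.30191654e+00,  2.64759082e-01,  1.60540449e+00, -1.36251722e-05,
        1.27371810e+00, -3.69223307e-02]), 'joint_vel': array([-4.25032139e-04, -3.84144409e-04,  1.32404197e-05,  9.33369363e-04,
        1.33364673e-03, -1.14506362e-04]), 'joint_torque': array([ 3.20944513e-03, -5.15108728e+01, -3.67313755e+01,  3.22911183e-04,
        1.26979940e-02,  2.30150427e-06]), 'tool_pos': array([ 0.20299358, -0.64296371,  0.22994159]), 'tcp_rot': array([-3.10269431e+00, -4.78143506e-01,  4.36080761e-04]), 'wrist_force': array([-0.76555036,  0.05645854, -0.84924674]), 'torque': array([0.02180979, 0.06478802, 0.04471   ]), 'grip_force': 0.0, 'width': 1.0002627760858034}
top (np.float64(436.9603830619072), 316.1202642419068, 236.3566360058275, array([[-0.00968104, -0.9994738 ,  0.03095803],
       [-0.98158892,  0.00359258, -0.19097193],
       [ 0.19076022, -0.03223686, -0.98110719]]), array([-0.01577765,  0.60223751,  1.14591662]))
scene (np.float64(465.77003664467736), 324.57327100860107, 232.85945776843744, array([[ 0.37388127,  0.92725503,  0.02027101],
       [ 0.62862551, -0.23727889, -0.74062723],
       [-0.68194044,  0.28964952, -0.6716103 ]]), array([-0.21058868, -0.22158631,  1.65913893]))
```

View pics/top0.png

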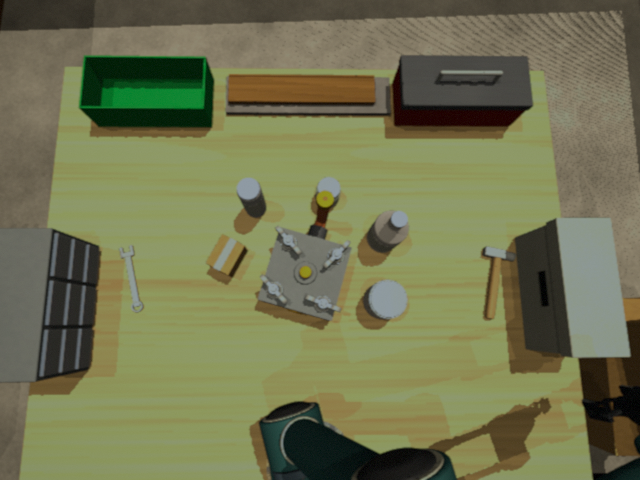

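View pics/scene0.png

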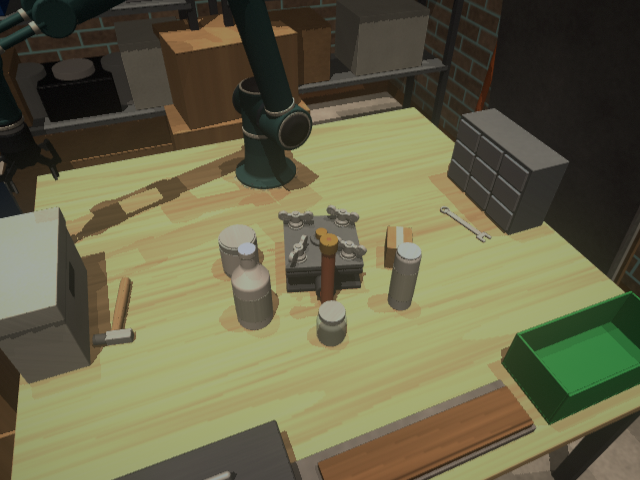

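The top view shows the nuts at about (288,241), (335,255), (273,290) and (323,303), with the riser top at (325,200). My plan is to straddle each hub with both fingers part open, then twist positive (clockwise seen from above) so both ears are pushed as a couple.

```bash
cat >> h.py <<'E'
def nuts(P,im,zlo=.112,zhi=.150,c0=None):
    m=(P[...,2]>zlo)&(P[...,2]<zhi)
    return m
E
python3 - <<'E'
from h import *
d=np.load('top0.npy'); P=cloud('top',d); 
print('plate',np.round(P[272,280],3),'bench',np.round(P[350,250],3), 'riser',np.round(P[200,325],3),'boss',np.round(P[272,305],3))
reg=np.zeros((480,640),bool); reg[222:325,250:360]=1
m=(reg&(P[...,2]>.112)&(P[...,2]<.16)).astype(np.uint8)
n,L,S,C=cv2.connectedComponentsWithStats(m)
for i in range(1,n):
    if S[i,4]<30: continue
    p=P[L==i]; (c,(w,h),a)=cv2.minAreaRect((p[:,:2]*1000).astype(np.float32)); 
    q=p[:,:2]; e=np.linalg.eigh(np.cov(q.T))[1][:,1]
    print(C[i].round(),S[i,4],'rect',np.round(c),round(w),round(h),'mean',q.mean(0).round(3),'z',p[:,2].min().round(3),p[:,2].max().round(3),'ang',np.degrees(np.arctan2(e[1],e[0])).round(1)%180)
ps=P[(reg)&(P[...,2]>.09)&(P[...,2]<.103)]
print('plate rect',cv2.minAreaRect((ps[:,:2]*1000).astype(np.float32)), np.median(ps[:,2]))
# tall things over .17 near
m=((P[...,2]>.15)&(P[...,2]<.35)).astype(np.uint8); m[:160]=0;m[380:]=0
n,L,S,C=cv2.connectedComponentsWithStats(m)
for i in range(1,n):
    if S[i,4]>30: print('tall',C[i].round(),np.median(P[L==i],0).round(3),P[L==i][:,2].max().round(3))
im=cv2.imread('pics/top0.png'); cv2.imwrite('pics/crop0.png',cv2.resize(im[215:330,245:365],None,fx=5,fy=5,interpolation=cv2.INTER_CUBIC))
im=cv2.imread('pics/scene0.png')
R=cv2.Rodrigues(bot.read_state()['tcp_rot'])[0]; print(R.round(3))
E
```

```text
plate [0.5   0.077 0.098] bench [ 0.297  0.163 -0.003] riser [ 0.652 -0.035  0.249] boss [0.496 0.012 0.128]
[288. 240.] 232 rect [578.  54.] 93 31 mean [0.577 0.054] z 0.112 0.145 ang 40.30000000000001
[336. 254.] 237 rect [541. -69.] 33 91 mean [ 0.54  -0.069] z 0.112 0.147 ang 135.8
[305. 272.] 121 rect [497.  10.] 28 30 mean [0.497 0.011] z 0.112 0.13 ang 36.0
[274. 289.] 229 rect [455.  90.] 93 31 mean [0.453 0.09 ] z 0.112 0.146 ang 42.80000000000001
[323. 303.] 243 rect [417. -33.] 94 30 mean [ 0.417 -0.033] z 0.112 0.147 ang 68.4
plate rect ((498.06365966796875, 10.863815307617188), (200.24766540527344, 200.37374877929688), 73.57884979248047) 0.09594105592129423
tall [249. 191.] [0.694 0.151 0.188] 0.199
tall [325. 202.] [ 0.649 -0.035  0.248] 0.254
tall [392. 226.] [ 0.6   -0.202  0.174] 0.245
tall [585. 288.] [ 0.443 -0.647  0.224] 0.232
tall [ 33. 301.] [0.425 0.617 0.238] 0.245
[[ 0.954  0.301 -0.001]
 [ 0.301 -0.954  0.002]
 [ 0.    -0.002 -1.   ]]
```

View pics/crop0.png

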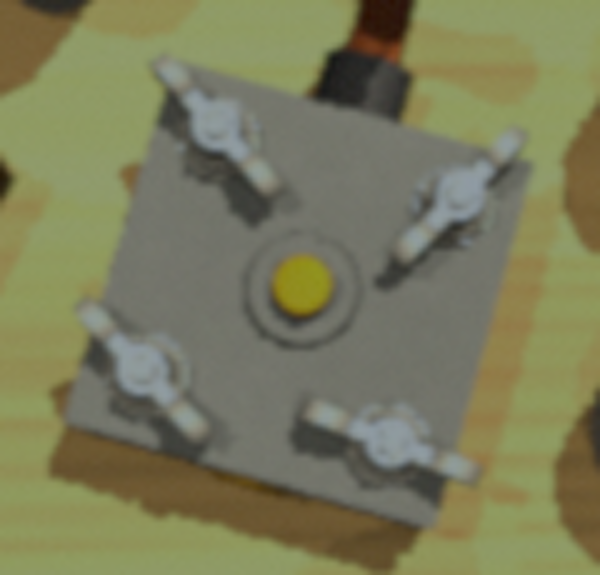

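Hub positions from the plate fit (centre (0.498, 0.011), yaw −16.4°) match the detected nuts to about 2 mm. In the crop, the ear lines lie at about 40°, 136°, 43° and 68°. I'll start with the nut nearest the base, at (0.417, −0.033), which has open access.

Request:
jog_arm(
  motion=[
    [0.4, 12, -16, 0, 0],
    [0.4, 24, -32, 0, 0],
    [0.4, 24, -32, 0, 0],
    [0.4, 24, -32, 0, 0],
    [0.4, 24, -32, 0, 0],
    [0.4, 24, -32, 0, 0],
    [0.4, 24, -32, 0, 0],
    [0.4, 24, -32, 0, 0],
    [0.4, 24, -32, 0, 0],
    [0.4, 24, -32, 0, 0],
  ],
  force=60,
)

```text
time: 0.93
tool_pos: [0.329, -0.2831, 0.2308]
tcp_rot: [-3.105, -0.477, 0.0]
wrist_force: [0.5, -0.3, 0.1]
width: 0.698
grip_force: 0.0
```

```bash
cat >> h.py <<'E'
def go(x,y,z,al):
    """shift in tool axes (mm) then twist (deg) to put TCP at x,y,z with tool y (finger line) at world angle al"""
    s=bot.read_state(); R=cv2.Rodrigues(s['tcp_rot'])[0]
    a=np.degrees(np.arctan2(R[1,1],R[0,1])); q=np.degrees(s['q'])
    print('t %.2f'%s['time'],'tcp',s['tool_pos'].round(4),'alpha',a.round(1),'q1,q6',q[[0,5]].round(1),'width',round(s['width'],2),'F',s['wrist_force'].round(1),'M',s['torque'].round(2),'tilt',(R[:,2]).round(3))
    if x is not None:
        b=np.radians(a); D=np.array([x,y,z])-s['tool_pos']
        print('shift mm',(R.T@D*1000).round(1),'twist',round(a-al,1))
E
python3 - <<'E'
from h import *
go(.417,-.033,.108,115)
print(np.array(bot.get_calibration('wrist')['tool_from_camera']).round(3))
d=np.load('top0.npy');P=cloud('top',d)
for n,(u,v),z0 in(('jug',(399,220),.2),('tin',(385,299),.1)):
    w=P[v-25:v+26,u-25:u+26].reshape(-1,3); w=w[w[:,2]>z0]; print(n,((w.min(0)+w.max(0))/2).round(3),np.ptp(w,0).round(3))
E
```

```text
t 0.93 tcp [ 0.329  -0.2831  0.2308] alpha -72.5 q1,q6 [-44.   28.5] width 0.7 F [ 0.5 -0.3  0.1] M [0.05 0.01 0.  ] tilt [-0.  0. -1.]
shift mm [ 159.1 -212.1  122.9] twist -187.5
[[-0.001 -0.965 -0.263  0.067]
 [ 1.    -0.001  0.    -0.   ]
 [-0.    -0.263  0.965 -0.142]
 [ 0.     0.     0.     1.   ]]
jug [ 0.5   -0.106  0.72 ] [0.256 0.249 1.039]
tin [ 0.424 -0.116  0.67 ] [0.103 0.27  1.139]
```

Request:
jog_arm(
  motion=[
    [0.4, 23, -30, 0, 0],
    [0.4, 23, -30, 0, 0],
    [0.4, 23, -30, 0, 0],
    [0.4, 23, -30, 0, 0],
    [0.4, 23, -30, 0, 0],
    [0.4, 23, -30, 0, 0],
    [0.4, 21, -32, 0, 0],
    [0.4, 0, 0, 0, -7],
    [0.4, 0, 0, 0, -7],
    [0.4, 0, 0, 0, -7],
  ],
)

```text
time: 1.77
tool_pos: [0.4167, -0.0338, 0.2308]
tcp_rot: [-2.961, -1.05, 0.001]
wrist_force: [0.5, 0.3, -0.8]
width: 0.703
grip_force: 0.0
```

Request:
jog_arm(
  motion=[
    [0.4, 0, 0, 4, -7],
    [0.4, 0, 0, 4, -7],
    [0.4, 0, 0, 4, -7],
    [0.4, 0, 0, 4, -7],
    [0.4, 0, 0, 4, -7],
    [0.4, 0, 0, 4, -7],
    [0.4, 0, 0, 4, -7],
    [0.4, 0, 0, 4, -7],
    [0.4, 0, 0, 4, -7],
    [0.4, 0, 0, 4, -7],
  ],
)

```text
time: 2.6
tool_pos: [0.4165, -0.035, 0.1906]
tcp_rot: [-1.827, -2.555, 0.001]
wrist_force: [0.5, 0.1, -0.1]
width: 0.703
grip_force: 0.0
```

Request:
jog_arm(
  motion=[
    [0.4, 0, 0, 0, -7],
    [0.4, 0, 0, 0, -7],
    [0.4, 0, 0, 0, -7],
    [0.4, 0, 0, 0, -7],
    [0.4, 0, 0, 0, -7],
    [0.4, 0, 0, 0, -7],
    [0.4, 0, 0, 0, -7],
    [0.4, 0, 0, 0, -7],
    [0.4, 0, 0, 0, -7],
    [0.4, 0, 0, 0, -7],
  ],
)

```text
time: 3.43
tool_pos: [0.4165, -0.035, 0.1908]
tcp_rot: [-0.031, -3.141, -0.0]
wrist_force: [-0.4, -0.2, 0.2]
width: 0.7
grip_force: 0.0
```

```bash
python3 - <<'E'
from h import *
go(.417,-.033,.110,115)
im,d=bot.read_camera('scene'); cv2.imwrite('pics/s1.png',cv2.resize(im[100:330,180:480,::-1],None,fx=2.5,fy=2.5))
d=np.load('top0.npy');P=cloud('top',d)
print('jug cap',P[219,399].round(3))
E
```

```text
t 3.43 tcp [ 0.4165 -0.035   0.1908] alpha 88.9 q1,q6 [ -8.2 -97.1] width 0.7 F [-0.4 -0.2  0.2] M [ 0.02 -0.03  0.02] tilt [-0.001  0.    -1.   ]
shift mm [-0.6  2.  80.8] twist -26.1
jug cap [ 0.607 -0.21   0.242]
```

View pics/s1.png

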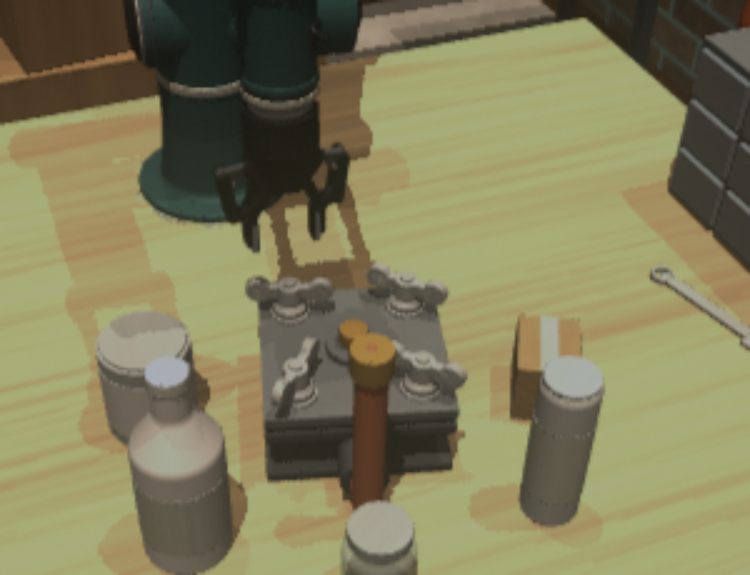

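The gripper is above the first nut and clear of everything; the wrist camera doesn't hang low. Next I finish the twist and descend.

Request:
jog_arm(
  motion=[
    [0.4, 0, 2, 0, -6.5],
    [0.4, 0, 0, 0, -6.5],
    [0.4, 0, 0, 0, -6.5],
    [0.4, 0, 0, 0, -6.5],
    [0.4, 0, 0, 25, 0],
    [0.4, 0, 0, 20, 0],
    [0.4, 0, 0, 20, 0],
    [0.4, 0, 0, 15, 0],
    [0.4, 0, 0, 0, 0],
  ],
)

```text
time: 4.23
tool_pos: [0.4136, -0.0326, 0.1077]
tcp_rot: [0.662, -3.064, -0.004]
wrist_force: [-0.6, 0.2, -1.0]
width: 0.698
grip_force: 0.0
```

```bash
python3 - <<'E'
from h import *
go(.417,-.033,.110,115)
E
```

```text
t 4.23 tcp [ 0.4136 -0.0326  0.1077] alpha 114.4 q1,q6 [  -8.  -122.3] width 0.7 F [-0.6  0.2 -1. ] M [ 0.03 -0.03 -0.01] tilt [-0.007  0.001 -1.   ]
shift mm [-2.9 -1.7 -2.3] twist -0.6
```

Request:
jog_arm(
  motion=[
    [0.4, -3, -1.5, -1, 0],
    [0.4, 0, 0, 0, 7],
    [0.4, 0, 0, 0, 7],
    [0.4, 0, 0, 0, 7],
    [0.4, 0, 0, 0, 7],
    [0.4, 0, 0, 0, 7],
    [0.4, 0, 0, 0, 7],
    [0.4, 0, 0, 0, 7],
  ],
)

```text
time: 4.9
tool_pos: [0.4192, -0.0329, 0.1127]
tcp_rot: [-0.676, -3.065, -0.0]
wrist_force: [-4.3, 2.2, -1.9]
width: 0.7
grip_force: 1.7
```

```bash
python3 - <<'E'
from h import *
go(.417,-.033,.110,115)
E
```

```text
t 4.90 tcp [ 0.4192 -0.0329  0.1127] alpha 65.1 q1,q6 [ -7.9 -73. ] width 0.7 F [-4.3  2.2 -1.9] M [0.22 0.61 0.14] tilt [-0.003  0.001 -1.   ]
shift mm [ 1.9 -1.   2.7] twist -49.9
```

Request:
jog_arm(
  motion=[
    [0.4, 2, -1, 2, 7],
    [0.4, 0, 0, 0, 7],
    [0.4, 0, 0, 0, 7],
    [0.4, 0, 0, 0, 7],
    [0.4, 0, 0, 0, 7],
    [0.4, 0, 0, 0, 7],
    [0.4, 0, 0, 0, 7],
    [0.4, 0, 0, 0, 7],
    [0.4, 0, 0, 0, 7],
    [0.4, 0, 0, 0, 7],
  ],
)

```text
time: 5.73
tool_pos: [0.4186, -0.0327, 0.1113]
tcp_rot: [-2.314, -2.124, -0.002]
wrist_force: [-0.6, 2.5, -1.9]
width: 0.698
grip_force: 2.1
```

```bash
python3 - <<'E'
from h import *
go(.417,-.033,.110,115)
im,d=bot.read_camera('top'); cv2.imwrite('pics/t2.png',cv2.resize(im[215:330,245:365,::-1],None,fx=5,fy=5,interpolation=cv2.INTER_CUBIC))
E
```

```text
t 5.73 tcp [ 0.4186 -0.0327  0.1113] alpha -4.9 q1,q6 [-7.9 -3.1] width 0.7 F [-0.6  2.5 -1.9] M [0.38 0.03 0.18] tilt [ 0.001  0.001 -1.   ]
shift mm [-0.5 -1.5  1.3] twist -119.9
```

View pics/t2.png

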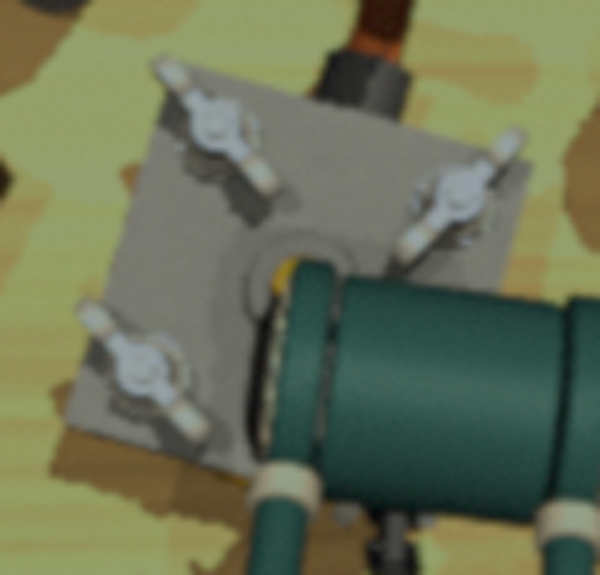

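The first nut is hidden by the wrist, and the other three are unmoved. The twisting moment is a steady ~0.15 N·m, so I continue.

Request:
jog_arm(
  motion=[
    [0.4, 0, -1.5, 1, 7],
    [0.4, 0, 0, 0, 7],
    [0.4, 0, 0, 0, 7],
    [0.4, 0, 0, 0, 7],
    [0.4, 0, 0, 0, 7],
    [0.4, 0, 0, 0, 7],
    [0.4, 0, 0, 0, 7],
    [0.4, 0, 0, 0, 7],
    [0.4, 0, 0, 0, 7],
  ],
)

```text
time: 6.53
tool_pos: [0.4166, -0.0336, 0.1098]
tcp_rot: [3.081, 0.608, -0.001]
wrist_force: [-1.1, -0.9, -3.2]
width: 0.701
grip_force: 2.4
```

```bash
python3 - <<'E'
from h import *
go(.417,-.033,.110,115)
E
```

```text
t 6.53 tcp [ 0.4166 -0.0336  0.1098] alpha -67.7 q1,q6 [-8.  59.7] width 0.7 F [-1.1 -0.9 -3.2] M [-0.12  0.25  0.14] tilt [-0.    -0.001 -1.   ]
shift mm [ 0.6 -0.4 -0.2] twist -182.7
```

Request:
jog_arm(
  motion=[
    [0.4, 0, 0, 0, 4],
    [0.4, 0, 0, 0, 4],
  ],
)

```text
time: 6.7
tool_pos: [0.4163, -0.0335, 0.1097]
tcp_rot: [3.116, 0.395, -0.001]
wrist_force: [-1.6, -0.8, -3.4]
width: 0.705
grip_force: 2.2
```

```bash
python3 - <<'E'
from h import *
go(.417,-.033,.110,115)
E
```

```text
t 6.70 tcp [ 0.4163 -0.0335  0.1097] alpha -75.5 q1,q6 [-8.  67.6] width 0.7 F [-1.6 -0.8 -3.4] M [-0.09  0.31  0.14] tilt [-0.001 -0.001 -1.   ]
shift mm [ 0.8 -0.3 -0.3] twist -190.5
```

Request:
jog_arm(
  motion=[
    [0.4, 0, 0, 0, 4],
    [0.4, 0, 0, 0, 4],
  ],
)

```text
time: 6.87
tool_pos: [0.4161, -0.0335, 0.1096]
tcp_rot: [3.135, 0.182, -0.002]
wrist_force: [-2.3, 1.0, -3.9]
width: 0.699
grip_force: 31.9
```

```bash
python3 - <<'E'
from h import *
go(None,0,0,0)
E
```

```text
t 6.87 tcp [ 0.4161 -0.0335  0.1096] alpha -83.3 q1,q6 [-8.  75.4] width 0.7 F [-2.3  1.  -3.9] M [0.19 0.2  2.09] tilt [-0.001 -0.001 -1.   ]
```

Request:
jog_arm(
  motion=[
    [0.4, 0, 0, 0, 4],
    [0.4, 0, 0, 0, 2],
  ],
)

```text
time: 7.03
tool_pos: [0.4159, -0.0334, 0.1095]
tcp_rot: [3.139, 0.029, -0.003]
wrist_force: [-1.9, 2.9, -3.5]
width: 0.699
grip_force: 62.2
```

```bash
python3 - <<'E'
from h import *
go(None,0,0,0)
E
```

```text
t 7.03 tcp [ 0.4159 -0.0334  0.1095] alpha -88.9 q1,q6 [-7.9 81.1] width 0.7 F [-1.9  2.9 -3.5] M [0.53 0.26 4.18] tilt [-0.002 -0.002 -1.   ]
```

The torque jumped to 4 N·m, so nut 1 is at its stop. I back off, lift, and unwind the wrist over the pump.

Request:
jog_arm(
  motion=[
    [0.4, 0, 0, 0, -7],
    [0.4, 0, 0, 0, -7],
    [0.4, 0, 0, -25, -7],
    [0.4, 0, 0, -30, -7],
    [0.4, 0, 0, -30, -7],
    [0.4, 0, 0, 0, -7],
    [0.4, 0, 0, 0, -7],
    [0.4, 0, 0, 0, -7],
    [0.4, 0, 0, 0, -7],
    [0.4, 0, 0, 0, -7],
  ],
)

```text
time: 7.87
tool_pos: [0.4178, -0.0335, 0.1962]
tcp_rot: [2.556, 1.822, 0.004]
wrist_force: [0.1, 0.6, 0.8]
width: 0.708
grip_force: 0.0
```

Request:
jog_arm(
  motion=[
    [0.4, 0, 0, 0, -7],
    [0.4, 0, 0, 0, -7],
    [0.4, 0, 0, 0, -7],
    [0.4, 0, 0, 0, -7],
    [0.4, 0, 0, 0, -7],
    [0.4, 0, 0, 0, -7],
    [0.4, 0, 0, 0, -7],
    [0.4, 0, 0, 0, -7],
    [0.4, 0, 0, 0, -7],
    [0.4, 0, 0, 0, -7],
  ],
)

```text
time: 8.7
tool_pos: [0.4178, -0.0335, 0.1961]
tcp_rot: [1.048, 2.958, 0.001]
wrist_force: [-0.1, -0.6, -0.1]
width: 0.699
grip_force: 0.0
```

Request:
jog_arm(
  motion=[
    [0.4, 0, 0, 0, -7],
    [0.4, 0, 0, 0, -7],
    [0.4, 0, 0, 0, -7],
    [0.4, 0, 0, 0, -7],
    [0.4, 0, 0, 0, -7],
    [0.4, 0, 0, 0, -7],
    [0.4, 0, 0, 0, 0],
  ],
)

```text
time: 9.28
tool_pos: [0.4177, -0.0335, 0.196]
tcp_rot: [-0.076, 3.138, -0.001]
wrist_force: [-0.5, -0.8, -1.3]
width: 0.7
grip_force: 0.0
```

```bash
python3 - <<'E'
from h import *
go(.5787,.0548,.19,95)
E
```

```text
t 9.28 tcp [ 0.4177 -0.0335  0.196 ] alpha 92.8 q1,q6 [  -8.  -100.7] width 0.7 F [-0.5 -0.8 -1.3] M [-0.02  0.02  0.01] tilt [ 0.003 -0.001 -1.   ]
shift mm [-165.1   80.4    6.4] twist -2.2
```

Request:
jog_arm(
  motion=[
    [0.4, -20, 10, 0, 0],
    [0.4, -30, 14, 0, 0],
    [0.4, -30, 14, 0, 0],
    [0.4, -30, 14, 0, 0],
    [0.4, -30, 14, 0, 0],
    [0.4, -25, 14, 0, 0],
    [0.4, 0, 0, 0, -2],
    [0.4, 0, 0, 0, 0],
  ],
)

```text
time: 9.95
tool_pos: [0.5798, 0.0548, 0.195]
tcp_rot: [-0.124, 3.138, -0.0]
wrist_force: [0.7, -0.1, -0.3]
width: 0.698
grip_force: 0.0
```

```bash
python3 - <<'E'
from h import *
go(.5787,.0548,.11,95)
f=bot.get_calibration('top')
im,d=bot.read_camera('top'); P=cloud('top',d)
for n,(x,y) in dict(N4=(.417,-.033),N2=(.542,-.07),N3=(.454,.0917)).items():
    m=(np.hypot(P[...,0]-x,P[...,1]-y)<.052)&(P[...,2]>.11)&(P[...,2]<.15); q=P[m][:,:2]
    if len(q)>50:
        e=np.linalg.eigh(np.cov(q.T))[1][:,1]; print(n,len(q),q.mean(0).round(3),(np.degrees(np.arctan2(e[1],e[0]))%180).round(1),'z',np.percentile(P[m][:,2],95).round(4))
E
```

```text
t 9.95 tcp [0.5798 0.0548 0.195 ] alpha 94.5 q1,q6 [  3.  -91.6] width 0.7 F [ 0.7 -0.1 -0.3] M [-0.    0.02  0.  ] tilt [ 0.001 -0.    -1.   ]
shift mm [ 1.2  0.1 85. ] twist -0.5
N4 84 [ 0.41  -0.058] 67.7 z 0.1389
N2 247 [ 0.54  -0.069] 135.9 z 0.1437
```

Request:
jog_arm(
  motion=[
    [0.4, 1, 0, 25, 0],
    [0.4, 0, 0, 25, 0],
    [0.4, 0, 0, 20, 0],
    [0.4, 0, 0, 15, 0],
    [0.4, 0, 0, 0, 0],
    [0.4, 0, 0, 0, 5],
    [0.4, 0, 0, 0, 5],
  ],
)

```text
time: 10.58
tool_pos: [0.5768, 0.0534, 0.1104]
tcp_rot: [0.16, 3.137, -0.0]
wrist_force: [-0.4, -0.4, 0.3]
width: 0.7
grip_force: 0.0
```

```bash
python3 - <<'E'
from h import *
go(.5787,.0548,.11,95)
E
```

```text
t 10.58 tcp [0.5768 0.0534 0.1104] alpha 84.2 q1,q6 [  2.8 -81.3] width 0.7 F [-0.4 -0.4  0.3] M [ 0.01 -0.01 -0.06] tilt [ 0.001 -0.    -1.   ]
shift mm [-1.7  1.5  0.4] twist -10.8
```

Request:
jog_arm(
  motion=[
    [0.4, -1.5, 1.5, 0, 7],
    [0.4, 0, 0, 0, 7],
    [0.4, 0, 0, 0, 7],
    [0.4, 0, 0, 0, 7],
    [0.4, 0, 0, 0, 7],
    [0.4, 0, 0, 0, 7],
    [0.4, 0, 0, 0, 7],
    [0.4, 0, 0, 0, 7],
    [0.4, 0, 0, 0, 7],
  ],
)

```text
time: 11.33
tool_pos: [0.5776, 0.0561, 0.1101]
tcp_rot: [-1.777, -2.588, -0.002]
wrist_force: [-1.8, 4.9, -2.7]
width: 0.701
grip_force: 2.1
```

```bash
python3 - <<'E'
from h import *
go(.5787,.0548,.11,95)
E
```

```text
t 11.33 tcp [0.5776 0.0561 0.1101] alpha 21.1 q1,q6 [  3.  -18.1] width 0.7 F [-1.8  4.9 -2.7] M [0.66 0.23 0.14] tilt [-0.001  0.002 -1.   ]
shift mm [-1.6  0.6  0.1] twist -73.9
```

Request:
jog_arm(
  motion=[
    [0.4, 0, 0, 0, 7],
    [0.4, 0, 0, 0, 7],
    [0.4, 0, 0, 0, 7],
    [0.4, 0, 0, 0, 7],
    [0.4, 0, 0, 0, 7],
    [0.4, 0, 0, 0, 7],
    [0.4, 0, 0, 0, 7],
  ],
)

```text
time: 11.92
tool_pos: [0.5787, 0.0557, 0.1106]
tcp_rot: [-2.692, -1.619, -0.003]
wrist_force: [1.6, 1.4, -4.0]
width: 0.699
grip_force: 2.2
```

```bash
python3 - <<'E'
from h import *
go(.5787,.0548,.11,95)
E
```

```text
t 11.92 tcp [0.5787 0.0557 0.1106] alpha -27.9 q1,q6 [ 3.  30.9] width 0.7 F [ 1.6  1.4 -4. ] M [ 0.45 -0.11  0.14] tilt [ 0.002  0.001 -1.   ]
shift mm [-0.8  0.4  0.6] twist -122.9
```

Request:
jog_arm(
  motion=[
    [0.4, -0.5, 0, 0, 7],
    [0.4, 0, 0, 0, 7],
    [0.4, 0, 0, 0, 7],
    [0.4, 0, 0, 0, 7],
    [0.4, 0, 0, 0, 7],
    [0.4, 0, 0, 0, 7],
    [0.4, 0, 0, 0, 7],
    [0.4, 0, 0, 0, 7],
    [0.4, 0, 0, 0, 7],
  ],
)

```text
time: 12.67
tool_pos: [0.5775, 0.0549, 0.11]
tcp_rot: [-3.141, 0.026, 0.001]
wrist_force: [-0.5, 2.2, -4.2]
width: 0.7
grip_force: 2.5
```

Request:
jog_arm(
  motion=[
    [0.4, 0, 0, 0, 5],
    [0.4, 0, 0, 0, 4],
  ],
)

```text
time: 12.83
tool_pos: [0.5773, 0.0549, 0.1099]
tcp_rot: [-3.129, 0.269, 0.002]
wrist_force: [-1.3, 1.6, -3.5]
width: 0.699
grip_force: 2.4
```

```bash
python3 - <<'E'
from h import *
go(.5787,.0548,.11,95)
E
```

```text
t 12.83 tcp [0.5773 0.0549 0.1099] alpha -99.8 q1,q6 [  2.9 102.8] width 0.7 F [-1.3  1.6 -3.5] M [0.36 0.22 0.12] tilt [-0.001  0.001 -1.   ]
shift mm [ 1.4 -0.1 -0.1] twist -194.8
```

Request:
jog_arm(
  motion=[
    [0.4, 0, 0, 0, 4],
    [0.4, 0, 0, 0, 4],
  ],
)

```text
time: 13.0
tool_pos: [0.5771, 0.055, 0.1098]
tcp_rot: [-3.103, 0.486, 0.003]
wrist_force: [-0.3, 3.0, -3.7]
width: 0.699
grip_force: 2.4
```

```bash
python3 - <<'E'
from h import *
go(.5787,.0548,.11,95)
E
```

```text
t 13.00 tcp [0.5771 0.055  0.1098] alpha -107.8 q1,q6 [  3.  110.7] width 0.7 F [-0.3  3.  -3.7] M [0.38 0.22 0.12] tilt [-0.001  0.001 -1.   ]
shift mm [ 1.6 -0.3 -0.2] twist -202.8
```

Request:
jog_arm(
  motion=[
    [0.4, 0, 0, 0, 4],
    [0.4, 0, 0, 0, 4],
  ],
)

```text
time: 13.17
tool_pos: [0.5769, 0.0552, 0.1096]
tcp_rot: [-3.063, 0.698, 0.003]
wrist_force: [-1.4, 4.2, -3.8]
width: 0.703
grip_force: 24.5
```

```bash
python3 - <<'E'
from h import *
go(.5787,.0548,.11,95)
E
```

```text
t 13.17 tcp [0.5769 0.0552 0.1096] alpha -115.7 q1,q6 [  3.  118.6] width 0.7 F [-1.4  4.2 -3.8] M [0.61 0.33 1.61] tilt [-0.002  0.001 -1.   ]
shift mm [ 1.8 -0.4 -0.4] twist -210.7
```

Request:
jog_arm(
  motion=[
    [0.4, 0, 0, 0, 3],
    [0.4, 0, 0, 0, 2],
  ],
)

```text
time: 13.33
tool_pos: [0.5768, 0.0553, 0.1096]
tcp_rot: [3.032, -0.82, -0.003]
wrist_force: [-1.0, 5.3, -4.1]
width: 0.7
grip_force: 49.3
```

```bash
python3 - <<'E'
from h import *
go(.5787,.0548,.11,95)
E
```

```text
t 13.33 tcp [0.5768 0.0553 0.1096] alpha -120.3 q1,q6 [  3.  123.3] width 0.7 F [-1.   5.3 -4.1] M [0.74 0.25 3.3 ] tilt [-0.002 -0.001 -1.   ]
shift mm [ 1.9 -0.6 -0.4] twist -215.3
```

Nut 2 is at its stop. Next is (0.542, −0.070), which needs two passes because of the last joint's range.

Request:
jog_arm(
  motion=[
    [0.4, 0, 0, 0, -7],
    [0.4, 0, 0, 0, -7],
    [0.4, 0, 0, -25, -7],
    [0.4, 0, 0, -30, -7],
    [0.4, 0, 0, -30, -7],
    [0.4, 0, 0, 0, -7],
    [0.4, 0, 0, 0, -7],
    [0.4, 0, 0, 0, -7],
    [0.4, 0, 0, 0, -7],
    [0.4, 0, 0, 0, -7],
  ],
)

```text
time: 14.17
tool_pos: [0.5785, 0.0544, 0.1965]
tcp_rot: [2.954, 1.068, 0.004]
wrist_force: [0.4, -0.7, -0.6]
width: 0.701
grip_force: 0.0
```

Request:
jog_arm(
  motion=[
    [0.4, 0, 0, 0, -7],
    [0.4, 0, 0, 0, -7],
    [0.4, 0, 0, 0, -7],
    [0.4, 0, 0, 0, -7],
    [0.4, 0, 0, 0, -7],
    [0.4, 0, 0, 0, -7],
    [0.4, 0, 0, 0, -7],
    [0.4, 0, 0, 0, -7],
    [0.4, 0, 0, 0, -5],
    [0.4, 0, 0, 0, 0],
  ],
)

```text
time: 15.0
tool_pos: [0.5785, 0.0544, 0.1962]
tcp_rot: [2.007, 2.415, 0.002]
wrist_force: [-0.4, -0.3, -0.0]
width: 0.701
grip_force: 0.0
```

```bash
python3 - <<'E'
from h import *
go(.542,-.0697,.19,10)
E
```

```text
t 15.00 tcp [0.5785 0.0544 0.1962] alpha 10.5 q1,q6 [ 2.9 -7.6] width 0.7 F [-0.4 -0.3 -0. ] M [0.04 0.03 0.02] tilt [ 0.002 -0.    -1.   ]
shift mm [-115.3  -58.6    6.1] twist 0.5
```

Request:
jog_arm(
  motion=[
    [0.4, -19, -10, 0, 0],
    [0.4, -32, -16, 0, 0],
    [0.4, -32, -16, 0, 0],
    [0.4, -32, -17, 0, 0],
    [0.4, 0, 0, 0, 0],
    [0.4, 0, 0, 25, 0],
    [0.4, 0, 0, 25, 0],
    [0.4, 0, 0, 20, 0],
    [0.4, 0, 0, 15, 0],
    [0.4, 0, 0, 0, 0],
  ],
)

```text
time: 15.83
tool_pos: [0.5385, -0.0686, 0.1065]
tcp_rot: [-2.01, -2.408, 0.004]
wrist_force: [-0.4, 0.4, -0.3]
width: 0.697
grip_force: 0.0
```

```bash
python3 - <<'E'
from h import *
go(.542,-.0697,.11,10)
E
```

```text
t 15.83 tcp [ 0.5385 -0.0686  0.1065] alpha 10.3 q1,q6 [ -9.9 -20.2] width 0.7 F [-0.4  0.4 -0.3] M [-0.01  0.07 -0.01] tilt [-0.006  0.001 -1.   ]
shift mm [-1.7  3.2 -3.5] twist 0.3
```

Request:
jog_arm(
  motion=[
    [0.4, -1, 1.5, 0, 5],
    [0.4, 0, 0, 0, 7],
    [0.4, 0, 0, 0, 7],
    [0.4, 0, 0, 0, 7],
    [0.4, 0, 0, 0, 7],
    [0.4, 0, 0, 0, 7],
    [0.4, 0, 0, 0, 7],
  ],
)

```text
time: 16.42
tool_pos: [0.543, -0.0706, 0.1108]
tcp_rot: [2.809, 1.403, -0.001]
wrist_force: [-1.6, -3.9, -3.5]
width: 0.702
grip_force: 2.0
```

```bash
python3 - <<'E'
from h import *
go(.542,-.0697,.11,10)
im,d=bot.read_camera('scene'); cv2.imwrite('pics/s3.png',cv2.resize(im[70:300,180:480,::-1],None,fx=2.5,fy=2.5))
E
```

```text
t 16.42 tcp [ 0.543  -0.0706  0.1108] alpha -36.9 q1,q6 [-9.9 27. ] width 0.7 F [-1.6 -3.9 -3.5] M [-0.66  0.31  0.11] tilt [ 0.    -0.002 -1.   ]
shift mm [ 0.1 -1.3  0.8] twist -46.9
```

View pics/s3.png

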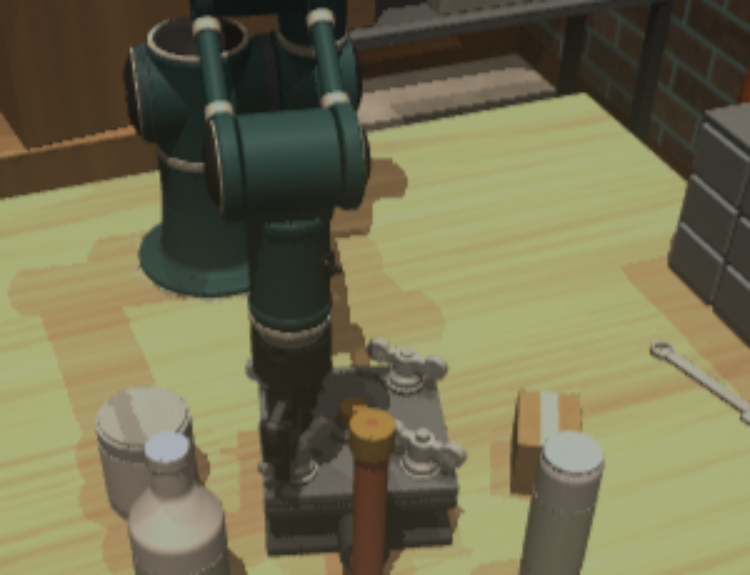

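The gripper is engaged on the third nut. Riser, jug and tin are clear, and no camera body sticks out. Continuing.

Request:
jog_arm(
  motion=[
    [0.4, 0, -1, 0, 7],
    [0.4, 0, 0, 0, 7],
    [0.4, 0, 0, 0, 7],
    [0.4, 0, 0, 0, 7],
    [0.4, 0, 0, 0, 7],
    [0.4, 0, 0, 0, 7],
    [0.4, 0, 0, 0, 7],
    [0.4, 0, 0, 0, 7],
  ],
)

```text
time: 17.13
tool_pos: [0.5411, -0.0691, 0.1098]
tcp_rot: [3.141, -0.076, -0.003]
wrist_force: [-2.1, -1.1, -3.3]
width: 0.701
grip_force: 2.0
```

```bash
python3 - <<'E'
from h import *
go(.542,-.0697,.11,10)
E
```

```text
t 17.13 tcp [ 0.5411 -0.0691  0.1098] alpha -92.8 q1,q6 [-9.9 82.9] width 0.7 F [-2.1 -1.1 -3.3] M [-0.17  0.47  0.14] tilt [-0.002 -0.    -1.   ]
shift mm [ 0.9  0.5 -0.2] twist -102.8
```

Request:
jog_arm(
  motion=[
    [0.4, 0, 0, 0, 7],
    [0.4, 0, 0, 0, 7],
    [0.4, 0, 0, 0, 7],
    [0.4, 0, 0, 0, 7],
    [0.4, 0, 0, 0, 7],
    [0.4, 0, 0, 0, 7],
    [0.4, 0, 0, 0, 7],
    [0.4, 0, 0, 0, 0],
  ],
)

```text
time: 17.8
tool_pos: [0.5418, -0.0685, 0.11]
tcp_rot: [-2.828, 1.367, 0.001]
wrist_force: [-0.5, 1.3, -0.5]
width: 0.701
grip_force: 0.4
```

```bash
python3 - <<'E'
from h import *
go(.542,-.0697,.11,10)
E
```

```text
t 17.80 tcp [ 0.5418 -0.0685  0.11  ] alpha -141.6 q1,q6 [ -9.8 131.7] width 0.7 F [-0.5  1.3 -0.5] M [0.13 0.12 0.06] tilt [-0.     0.001 -1.   ]
shift mm [ 1.   0.6 -0. ] twist -151.6
```

Request:
jog_arm(
  motion=[
    [0.4, 0, 0, 0, -7],
    [0.4, 0, 0, -15, -7],
    [0.4, 0, 0, -20, -7],
    [0.4, 0, 0, -20, -7],
    [0.4, 0, 0, 0, -7],
    [0.4, 0, 0, 0, -7],
    [0.4, 0, 0, 0, -7],
    [0.4, 0, 0, 0, -7],
    [0.4, 0, 0, 0, -7],
    [0.4, 0, 0, 0, -7],
  ],
)

```text
time: 18.63
tool_pos: [0.5433, -0.0692, 0.1661]
tcp_rot: [3.097, 0.521, 0.005]
wrist_force: [-0.3, 0.9, 0.1]
width: 0.701
grip_force: 0.0
```

Request:
jog_arm(
  motion=[
    [0.4, 0, 0, 0, -7],
    [0.4, 0, 0, 0, -7],
    [0.4, 0, 0, 0, -7],
    [0.4, 0, 0, 0, -7],
    [0.4, 0, 0, 0, -7],
    [0.4, 0, 0, 0, -7],
    [0.4, 0, 0, 0, -7],
    [0.4, 0, 0, 0, -7],
    [0.4, 0, 0, 0, -7],
    [0.4, 0, 0, 0, -7],
  ],
)

```text
time: 19.47
tool_pos: [0.5433, -0.0692, 0.1661]
tcp_rot: [2.237, 2.202, 0.003]
wrist_force: [-1.0, -0.4, -0.5]
width: 0.703
grip_force: 0.0
```

Request:
jog_arm(
  motion=[
    [0.4, 0, 0, 0, -7],
    [0.4, 0, 0, 0, -7],
    [0.4, 0, 0, 0, -7],
    [0.4, 0, 0, 0, -7],
    [0.4, 0, 0, 0, -7],
    [0.4, 0, 0, 0, -7],
    [0.4, 0, 0, 0, -7],
    [0.4, 0, 0, 0, -7],
    [0.4, 0, 0, 0, -4],
    [0.4, 0, 0, 0, 0],
  ],
)

```text
time: 20.3
tool_pos: [0.5432, -0.0693, 0.166]
tcp_rot: [0.844, 3.023, 0.001]
wrist_force: [0.4, -0.2, 0.6]
width: 0.7
grip_force: 0.0
```

```bash
python3 - <<'E'
from h import *
go(.542,-.0697,.11,58)
E
```

```text
t 20.30 tcp [ 0.5432 -0.0693  0.166 ] alpha 58.8 q1,q6 [ -9.9 -68.7] width 0.7 F [ 0.4 -0.2  0.6] M [ 0.02  0.02 -0.01] tilt [ 0.003 -0.    -1.   ]
shift mm [ 1.  -1.1 56. ] twist 0.8
```

Request:
jog_arm(
  motion=[
    [0.4, 1, -1, 20, 0],
    [0.4, 0, 0, 20, 0],
    [0.4, 0, 0, 15, 0],
    [0.4, 0, 0, 0, 0],
    [0.4, 0, 0, 0, 7],
    [0.4, 0, 0, 0, 7],
    [0.4, 0, 0, 0, 7],
    [0.4, 0, 0, 0, 7],
    [0.4, 0, 0, 0, 7],
  ],
)

```text
time: 21.05
tool_pos: [0.5412, -0.0685, 0.1106]
tcp_rot: [-1.73, -2.622, -0.003]
wrist_force: [-0.1, 4.1, -1.4]
width: 0.697
grip_force: 2.0
```

```bash
python3 - <<'E'
from h import *
go(.542,-.0697,.11,10)
E
```

```text
t 21.05 tcp [ 0.5412 -0.0685  0.1106] alpha 23.2 q1,q6 [ -9.9 -33.1] width 0.7 F [-0.1  4.1 -1.4] M [0.61 0.08 0.17] tilt [ 0.001  0.002 -1.   ]
shift mm [-1.4  0.3  0.6] twist 13.2
```

Request:
jog_arm(
  motion=[
    [0.4, 0, 0, 0, 6],
    [0.4, 0, 0, 0, 6],
    [0.4, 0, 0, 0, 6],
    [0.4, 0, 0, 0, 6],
  ],
)

```text
time: 21.38
tool_pos: [0.5412, -0.0683, 0.1103]
tcp_rot: [-2.236, -2.206, -0.003]
wrist_force: [1.1, 3.8, -3.1]
width: 0.701
grip_force: 1.9
```

```bash
python3 - <<'E'
from h import *
go(.542,-.0697,.11,10)
E
```

```text
t 21.38 tcp [ 0.5412 -0.0683  0.1103] alpha -0.8 q1,q6 [-9.9 -9.2] width 0.7 F [ 1.1  3.8 -3.1] M [ 0.65 -0.02  0.16] tilt [ 0.001  0.002 -1.   ]
shift mm [-1.3  0.8  0.3] twist -10.8
```

Request:
jog_arm(
  motion=[
    [0.4, 0, 0, 0, 4],
    [0.4, 0, 0, 0, 4],
  ],
)

```text
time: 21.55
tool_pos: [0.5415, -0.0685, 0.1105]
tcp_rot: [-2.383, -2.047, -0.003]
wrist_force: [1.5, 3.3, -2.8]
width: 0.7
grip_force: 1.7
```

```bash
python3 - <<'E'
from h import *
go(.542,-.0697,.11,10)
E
```

```text
t 21.55 tcp [ 0.5415 -0.0685  0.1105] alpha -8.7 q1,q6 [-9.9 -1.3] width 0.7 F [ 1.5  3.3 -2.8] M [ 0.6  -0.1   0.13] tilt [ 0.002  0.002 -1.   ]
shift mm [-1.2  0.6  0.5] twist -18.7
```

Request:
jog_arm(
  motion=[
    [0.4, 0, 0, 0, 4],
    [0.4, 0, 0, 0, 4],
  ],
)

```text
time: 21.72
tool_pos: [0.5418, -0.0686, 0.1106]
tcp_rot: [2.52, 1.876, 0.004]
wrist_force: [1.2, 2.9, -3.5]
width: 0.695
grip_force: 1.8
```

Request:
jog_arm(
  motion=[
    [0.4, 0, 0, 0, 4],
    [0.4, 0, 0, 0, 2],
  ],
)

```text
time: 21.88
tool_pos: [0.5418, -0.0686, 0.1106]
tcp_rot: [2.612, 1.744, 0.003]
wrist_force: [1.1, 3.1, -3.3]
width: 0.704
grip_force: 16.7
```

```bash
python3 - <<'E'
from h import *
go(.542,-.0697,.11,10)
E
```

```text
t 21.88 tcp [ 0.5418 -0.0686  0.1106] alpha -22.5 q1,q6 [-9.9 12.6] width 0.7 F [ 1.1  3.1 -3.3] M [ 0.66 -0.19  1.17] tilt [ 0.002  0.001 -1.   ]
shift mm [-0.9  0.6  0.6] twist -32.5
```

Request:
jog_arm(
  motion=[
    [0.4, 0, 0, 0, 4],
    [0.4, 0, 0, 0, 2],
  ],
)

```text
time: 22.05
tool_pos: [0.5417, -0.0686, 0.1105]
tcp_rot: [2.695, 1.613, 0.002]
wrist_force: [2.2, 4.3, -3.3]
width: 0.701
grip_force: 46.7
```

Request:
jog_arm(
  motion=[
    [0.4, 0, 0, 0, -7],
    [0.4, 0, 0, 0, -7],
    [0.4, 0, 0, -25, -7],
    [0.4, 0, 0, -30, -7],
    [0.4, 0, 0, -30, -7],
    [0.4, 0, 0, 0, -7],
    [0.4, 0, 0, 0, -7],
    [0.4, 0, 0, 0, -7],
    [0.4, 0, 0, 0, -7],
    [0.4, 0, 0, 0, -7],
  ],
)

```text
time: 22.88
tool_pos: [0.5417, -0.0696, 0.1965]
tcp_rot: [1.28, 2.866, 0.001]
wrist_force: [0.3, -0.9, -0.0]
width: 0.704
grip_force: 0.0
```

Request:
jog_arm(
  motion=[
    [0.4, 0, 0, 0, -7],
    [0.4, 0, 0, 0, -7],
    [0.4, 0, 0, 0, -7],
    [0.4, 0, 0, 0, -7],
    [0.4, 0, 0, 0, -7],
    [0.4, 0, 0, 0, -7],
    [0.4, 0, 0, 0, -7],
    [0.4, 0, 0, 0, -5],
    [0.4, 0, 0, 0, 0],
  ],
)

```text
time: 23.63
tool_pos: [0.5417, -0.0696, 0.1962]
tcp_rot: [-0.155, 3.135, -0.001]
wrist_force: [-0.3, 0.3, -0.4]
width: 0.7
grip_force: 0.0
```

```bash
python3 - <<'E'
from h import *
go(.454,.0917,.196,95)
E
```

```text
t 23.63 tcp [ 0.5417 -0.0696  0.1962] alpha 95.7 q1,q6 [  -9.9 -105.6] width 0.7 F [-0.3  0.3 -0.4] M [-0.01  0.01  0.  ] tilt [ 0.003 -0.    -1.   ]
shift mm [ 7.140e+01  1.691e+02 -1.000e-01] twist 0.7
```

Request:
jog_arm(
  motion=[
    [0.4, 8, 19, 0, 0],
    [0.4, 13, 30, 0, 0],
    [0.4, 13, 30, 0, 0],
    [0.4, 13, 30, 0, 0],
    [0.4, 13, 30, 0, 0],
    [0.4, 11.5, 30, 0, 0],
    [0.4, 0, 0, 0, 0],
    [0.4, 0, 0, 0, 0],
  ],
)

```text
time: 24.3
tool_pos: [0.4533, 0.0931, 0.1956]
tcp_rot: [-0.153, 3.136, 0.0]
wrist_force: [0.2, 0.5, 0.6]
width: 0.699
grip_force: 0.0
```

```bash
cat > ears.py <<'E'
from h import *
im,d=bot.read_camera('top'); P=cloud('top',d)
for n,(x,y) in dict(N4=(.417,-.033),N1=(.5787,.0548),N2=(.542,-.07),N3=(.454,.0917)).items():
    m=(np.hypot(P[...,0]-x,P[...,1]-y)<.052)&(P[...,2]>.11)&(P[...,2]<.15); q=P[m][:,:2]
    if len(q)>50:
        e=np.linalg.eigh(np.cov(q.T))[1][:,1]; print(n,len(q),q.mean(0).round(3),(np.degrees(np.arctan2(e[1],e[0]))%180).round(1),'z',np.percentile(P[m][:,2],95).round(4))
cv2.imwrite('pics/last.png',im[150:340,180:460,::-1])
E
python3 - <<'E'
from h import *
go(.454,.0917,.11,95)
import ears
E
```

```text
t 24.30 tcp [0.4533 0.0931 0.1956] alpha 95.6 q1,q6 [  8.5 -87.1] width 0.7 F [0.2 0.5 0.6] M [-0.01  0.    0.04] tilt [ 0.002  0.    -1.   ]
shift mm [-0.3 -1.5 85.6] twist 0.6
N4 227 [ 0.417 -0.033] 72.8 z 0.1402
N1 158 [0.58  0.055] 40.0 z 0.1396
N2 217 [ 0.54 -0.07] 130.9 z 0.1395
```

Request:
jog_arm(
  motion=[
    [0.4, 0, -1, 25, 0],
    [0.4, 0, 0, 25, 0],
    [0.4, 0, 0, 20, 0],
    [0.4, 0, 0, 15, 0],
    [0.4, 0, 0, 0, 0],
    [0.4, 0, 0, 0, 5],
    [0.4, 0, 0, 0, 5],
  ],
)

```text
time: 24.93
tool_pos: [0.4546, 0.0899, 0.1101]
tcp_rot: [0.133, 3.138, -0.0]
wrist_force: [-1.4, 1.2, 0.8]
width: 0.698
grip_force: 0.0
```

```bash
python3 - <<'E'
from h import *
go(.454,.0917,.11,95)
E
```

```text
t 24.93 tcp [0.4546 0.0899 0.1101] alpha 85.2 q1,q6 [  8.1 -77. ] width 0.7 F [-1.4  1.2  0.8] M [-0.01  0.01 -0.01] tilt [ 0.001 -0.    -1.   ]
shift mm [0.7 1.7 0.1] twist -9.8
```

Request:
jog_arm(
  motion=[
    [0.4, 0.5, 1.5, 0, 7],
    [0.4, 0, 0, 0, 7],
    [0.4, 0, 0, 0, 7],
    [0.4, 0, 0, 0, 7],
    [0.4, 0, 0, 0, 7],
    [0.4, 0, 0, 0, 7],
    [0.4, 0, 0, 0, 7],
    [0.4, 0, 0, 0, 7],
    [0.4, 0, 0, 0, 7],
  ],
)

```text
time: 25.68
tool_pos: [0.4533, 0.0925, 0.1099]
tcp_rot: [-1.755, -2.604, -0.001]
wrist_force: [-1.3, 4.7, -2.4]
width: 0.702
grip_force: 1.9
```

```bash
python3 - <<'E'
from h import *
go(.454,.0917,.11,95)
E
```

```text
t 25.68 tcp [0.4533 0.0925 0.1099] alpha 22.0 q1,q6 [  8.4 -13.7] width 0.7 F [-1.3  4.7 -2.4] M [0.59 0.24 0.15] tilt [-0.001  0.002 -1.   ]
shift mm [-1.   0.4 -0.1] twist -73.0
```

Request:
jog_arm(
  motion=[
    [0.4, 0, 0, 0, 7],
    [0.4, 0, 0, 0, 7],
    [0.4, 0, 0, 0, 7],
    [0.4, 0, 0, 0, 7],
    [0.4, 0, 0, 0, 7],
    [0.4, 0, 0, 0, 7],
    [0.4, 0, 0, 0, 7],
    [0.4, 0, 0, 0, 7],
    [0.4, 0, 0, 0, 7],
  ],
)

```text
time: 26.43
tool_pos: [0.4542, 0.0919, 0.1103]
tcp_rot: [2.858, 1.304, 0.002]
wrist_force: [0.1, 1.1, -2.8]
width: 0.698
grip_force: 2.0
```

```bash
python3 - <<'E'
from h import *
go(.454,.0917,.11,95)
E
```

```text
t 26.43 tcp [0.4542 0.0919 0.1103] alpha -40.9 q1,q6 [ 8.3 49.3] width 0.7 F [ 0.1  1.1 -2.8] M [ 0.24 -0.02  0.08] tilt [ 0.001  0.001 -1.   ]
shift mm [-0.3 -0.   0.3] twist -135.9
```

Request:
jog_arm(
  motion=[
    [0.4, 0, 0, 0, 7],
    [0.4, 0, 0, 0, 7],
    [0.4, 0, 0, 0, 7],
    [0.4, 0, 0, 0, 7],
    [0.4, 0, 0, 0, 7],
    [0.4, 0, 0, 0, 7],
  ],
)

```text
time: 26.93
tool_pos: [0.4532, 0.0916, 0.1098]
tcp_rot: [-3.136, -0.193, 0.001]
wrist_force: [-1.0, 1.0, -3.8]
width: 0.698
grip_force: 2.1
```

```bash
python3 - <<'E'
from h import *
go(.454,.0917,.11,95)
E
```

```text
t 26.93 tcp [0.4532 0.0916 0.1098] alpha -82.9 q1,q6 [ 8.3 91.3] width 0.7 F [-1.   1.  -3.8] M [0.1  0.24 0.11] tilt [-0.001 -0.    -1.   ]
shift mm [ 0.8  0.  -0.2] twist -177.9
```

Request:
jog_arm(
  motion=[
    [0.4, 0, 0, 0, 5],
    [0.4, 0, 0, 0, 5],
    [0.4, 0, 0, 0, 4],
  ],
)

```text
time: 27.18
tool_pos: [0.4528, 0.0917, 0.1096]
tcp_rot: [-3.136, 0.187, 0.003]
wrist_force: [-1.6, 1.7, -3.0]
width: 0.699
grip_force: 1.9
```

Request:
jog_arm(
  motion=[
    [0.4, 0, 0, 0, 4],
    [0.4, 0, 0, 0, 4],
  ],
)

```text
time: 27.35
tool_pos: [0.4526, 0.0919, 0.1095]
tcp_rot: [-3.115, 0.405, 0.003]
wrist_force: [-2.1, 1.8, -2.3]
width: 0.7
grip_force: 2.1
```

```bash
python3 - <<'E'
from h import *
go(.454,.0917,.11,95)
E
```

```text
t 27.35 tcp [0.4526 0.0919 0.1095] alpha -104.8 q1,q6 [  8.4 113.1] width 0.7 F [-2.1  1.8 -2.3] M [0.32 0.43 0.15] tilt [-0.002  0.    -1.   ]
shift mm [ 1.4 -0.2 -0.5] twist -199.8
```

Request:
jog_arm(
  motion=[
    [0.4, 0, 0, 0, 4],
    [0.4, 0, 0, 0, 3],
  ],
)

```text
time: 27.52
tool_pos: [0.4524, 0.092, 0.1094]
tcp_rot: [-3.085, 0.593, 0.004]
wrist_force: [-3.0, 3.6, -3.9]
width: 0.697
grip_force: 9.1
```

```bash
python3 - <<'E'
from h import *
go(.454,.0917,.11,95)
E
```

```text
t 27.52 tcp [0.4524 0.092  0.1094] alpha -111.8 q1,q6 [  8.4 120.1] width 0.7 F [-3.   3.6 -3.9] M [0.49 0.43 0.59] tilt [-0.003  0.001 -1.   ]
shift mm [ 1.6 -0.3 -0.6] twist -206.8
```

Stop contact is starting. I press a little more, then back off, lift, and move away toward the base side to look.

Request:
jog_arm(
  motion=[
    [0.4, 0, 0, 0, 4],
    [0.4, 0, 0, 0, 3],
  ],
)

```text
time: 27.68
tool_pos: [0.4523, 0.0921, 0.1093]
tcp_rot: [3.044, -0.771, -0.004]
wrist_force: [-2.9, 5.3, -3.7]
width: 0.7
grip_force: 44.1
```

```bash
python3 - <<'E'
from h import *
go(.454,.0917,.11,95)
E
```

```text
t 27.68 tcp [0.4523 0.0921 0.1093] alpha -118.4 q1,q6 [  8.4 126.8] width 0.7 F [-2.9  5.3 -3.7] M [0.8  0.5  2.97] tilt [-0.003 -0.    -1.   ]
shift mm [ 1.7 -0.5 -0.7] twist -213.4
```

Request:
jog_arm(
  motion=[
    [0.4, 0, 0, 0, -7],
    [0.4, 0, 0, 0, -7],
    [0.4, 0, 0, -25, 0],
    [0.4, 0, 0, -30, 0],
    [0.4, 0, 0, -35, 0],
    [0.4, 0, 0, -35, 0],
    [0.4, 0, 0, 0, 0],
  ],
)

```text
time: 28.27
tool_pos: [0.4589, 0.0923, 0.2443]
tcp_rot: [-3.112, 0.399, -0.024]
wrist_force: [2.1, 1.3, 0.9]
width: 0.698
grip_force: 0.0
```

```bash
python3 - <<'E'
from h import *
go(.40,.30,.23,-100)
E
```

```text
t 28.27 tcp [0.4589 0.0923 0.2443] alpha -104.6 q1,q6 [  8.3 112.9] width 0.7 F [2.1 1.3 0.9] M [ 0.    0.02 -0.04] tilt [ 0.016  0.002 -1.   ]
shift mm [-109.6 -186.1   13.8] twist -4.6
```

Request:
jog_arm(
  motion=[
    [0.4, -10, -17, 0, 0],
    [0.4, -18, -31, 0, 0],
    [0.4, -18, -31, 0, 0],
    [0.4, -18, -31, 0, 0],
    [0.4, -18, -31, 0, 0],
    [0.4, -18, -31, 0, 0],
    [0.4, -10, -14, 0, 0],
    [0.4, 0, 0, 0, 0],
  ],
)

```text
time: 28.93
tool_pos: [0.3932, 0.3029, 0.2358]
tcp_rot: [-3.114, 0.392, -0.002]
wrist_force: [0.6, 0.5, 0.1]
width: 0.7
grip_force: 0.0
```

```bash
python3 - <<'E'
from h import *
import ears
P=ears.P
ps=P[222:325,250:360].reshape(-1,3); ps=ps[(ps[:,2]>.08)&(ps[:,2]<.1)]
A=np.c_[ps[:,:2]-[.498,.011],np.ones(len(ps))]
print('plate fit slope mm/100mm, z',np.linalg.lstsq(A,ps[:,2],rcond=None)[0]*[100,100,1000])
d0=np.load('top0.npy');P0=cloud('top',d0)
p0=P0[222:325,250:360].reshape(-1,3);p0=p0[(p0[:,2]>.085)&(p0[:,2]<.105)]
A=np.c_[p0[:,:2]-[.498,.011],np.ones(len(p0))]; print(np.linalg.lstsq(A,p0[:,2],rcond=None)[0]*[100,100,1000])
a=cv2.imread('pics/last.png');cv2.imwrite('pics/end.png',cv2.resize(a,None,fx=2.8,fy=2.8))
E
```

```text
N4 227 [ 0.417 -0.033] 72.7 z 0.1406
N1 216 [0.577 0.055] 38.9 z 0.1404
N2 216 [ 0.54  -0.069] 130.9 z 0.1405
N3 216 [0.453 0.091] 40.0 z 0.1406
plate fit slope mm/100mm, z [6.72191964e-02 4.50235728e-02 9.20717605e+01]
[-8.28813277e-02 -4.96681249e-02  9.60877781e+01]
```

View pics/end.png

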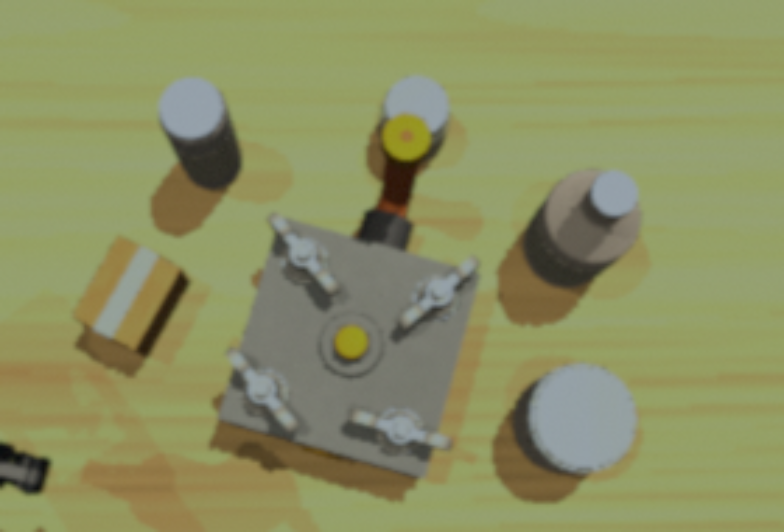

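The cover is level and about 5 mm lower. All four ears are at equal height, the surrounding objects are unmoved, and the arm is clear. Handing in.

```bash
python3 -c "
from workcell import bot
print(bot.finish_job())"
```

```text
the job is handed in; nothing more can be done
None
```

The job is handed in: all four wing nuts were turned clockwise to their stops in cross order, and the cover is down level on its seat with the surrounding objects unmoved and the arm clear, in about 29 s of the 58 s allowed.

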